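Put the sampling kit back into its foam inserts

TASK

The sampling run is over: put the kit back into the shadow-foam tray, each thing fully down on the yellow floor of the cut-out made for it: the two vials upright in the round wells (one in each, either way round), the timer standing in the short slot, the filter capsule lying in its own outline, and the pressure gauge dial up with its brass stem in the stem slot. Set things down rather than drop them, and leave the screw tin and the thread-tape spool where they are.

Things in the scene. Friction and masses are not known exactly. Their poses are not given: they have to be found in the camera images.
- vial_black: Sample vial with a black cap, standing: 26 mm in diameter, 54 mm high, glass to 41 mm, 22 g. Origin: centre of its underside, z up.
- vial_red: Sample vial with a red cap, standing: 26 mm in diameter, 54 mm high, glass to 41 mm, 22 g. Origin: centre of its underside, z up.
- timer: White bench timer standing on its edge: 18 mm thick (x), 62 mm long (y), 58 mm high (z), about 60 g. Origin: centre of its underside. Take it across its 18 mm.
- gauge: Pressure gauge lying on its back, dial up: round white case 51 mm in diameter, 24 mm high, its centre 11 mm from the origin along +x; brass stem 12 mm wide along -x, its end 37 mm from the origin, between 6 and 18 mm up. About 140 g. Origin: centre of the underside of the whole, z up. Take the case across y.
- filter: Pale blue-grey capsule filter lying down: round body 49 mm in diameter (x), 46 mm high (z) and 46 mm long (y), with a thin hose tail at each end, 94 mm over all along y, 36 to 68 g. Origin: centre of its underside. Take the body across x.
- foam_vials: Fixed charcoal foam insert 80 (x) x 120 (y) x 14 mm, one of four two by two in a tray, same yaw, 6 mm apart. Origin: centre of its underside. Yellow floor 5 mm up, 9 mm under the top. Two round wells, 42 mm in diameter, centred at y = +27 and y = -27 mm.
- foam_timer: Fixed charcoal foam insert 80 (x) x 120 (y) x 14 mm, one of four two by two in a tray, same yaw, 6 mm apart. Origin: centre of its underside. Yellow floor 5 mm up, 9 mm under the top. A plain slot 34 mm (x) by 78 mm (y) about the origin, with a round-ended finger recess across its middle, 60 mm (x) by 26 mm (y).
- foam_gauge: Fixed charcoal foam insert 80 (x) x 120 (y) x 14 mm, one of four two by two in a tray, same yaw, 6 mm apart. Origin: centre of its underside. Yellow floor 5 mm up, 9 mm under the top. A round recess 67 mm in diameter, centred at y = +11 mm, and from it a stem slot 30 mm wide (x) that ends at y = -45 mm: the gauge belongs here with its +x axis along the insert's +y and its origin over the insert's.
- foam_filter: Fixed charcoal foam insert 80 (x) x 120 (y) x 14 mm, one of four two by two in a tray, same yaw, 6 mm apart. Origin: centre of its underside. Yellow floor 5 mm up, 9 mm under the top. A body recess 66 mm (x) by 62 mm (y), end slots for the tails 32 mm wide (x) and 110 mm (y) over all, and a finger recess across the middle 74 mm (x) by 26 mm (y), all about the origin: the filter lies along y.
- screw_tin: Bystander: round pale tin with a lid, 57 mm in diameter, 22 mm high, loose. Origin: centre of its underside.
- ptfe_tape: Bystander: white spool of thread tape lying flat, 51 mm in diameter, 14 mm high, loose. Origin: centre of its underside.

How it is judged:
By the outcome, as a careful person would: the job done as asked, in the order asked, and still so for the second after the job is handed in, with the robot touching nothing.
It also fails if it takes over 144 s, if anything falls off the work surface, if the arm or the gripper's body presses on something with over 40 N, if the wrist force passes 120 N, or if a joint passes its speed limit or range.

ROBOT

A 6-joint arm with a two-finger parallel gripper is mounted at the origin on a cart in front of the work surface, level with it; the furniture and walls round the work are solid. World frame = base frame: x ahead of the robot, y to its left, z up, the work surface at z = 0. Lengths are in m, angles in rad, forces in N, time in s.
With the tool pointing down it reaches from about 0.275 to 0.75 m from the base axis. Payload 10.2 kg.
Tool frame: the origin (TCP) lies between the finger pads; the fingertips stand 19 mm ahead of it and the grasp point (between the pads) is the TCP; z points along the fingers, y is the line along which they close (so a half turn about z gives the same grasp; the last joint's range is limited). The gripper opens to 88 mm and grips with 3 to 60 N. Pads are 18 mm wide; open, the fingers measure 123 mm over their backs; the gripper's body (75 mm by 187 mm) begins 45 mm behind the grasp point.
Start: joints at [0.878, 0.313, 1.498, -0, 1.331, -0.223], TCP at [0.238, 0.468, 0.258] pointing down, gripper open.
Joint ranges: [-2.94, 2.94], [-0.97, 2.17], [0.19, 2.56], [-1.23, 4.37], [0.02, 3.11], [-2.88, 2.88]. Speed limits (rad/s): [2.39, 2.39, 3.01, 3.14, 3.14, 3.14].

INTERFACE

Orientations are given as a rotation vector (axis times angle).
In Python, from plant import env, camrig gives the robot as it stands (env), with the cameras (camrig).
- The arm moves only by the shell command python3 nudge.py 'ROWS' [FORCE]. ROWS is rows parted by semicolons, their numbers by spaces, 1 to 20 of them, each of 5 numbers: dx, dy, dz in m, then a turn about the tool's z in rad, then the finger opening in m; each row is the pose to reach, as a shift and turn from the pose commanded when the command began, along the tool's axes at that moment; what a row does not reach only later rows make up. A row lasts 1/12 s, in which the tool goes at most 0.0417 m and 0.125 rad, less where a joint would pass 70% of its speed; a pose out of reach is approached as far as the arm can. The fingers move at their own pace and stop on an object; FORCE is the grip in N (left out, the last holds). Time passes only in rows, so rows that do not move let the fingers close. It prints the time, the measured TCP pose, the force, the opening and the grip force at its end.
- env.get_obs(): the state, without advancing time (a new reading comes with each control period).
- camrig.grab_frame(name): name is "scene" or "top" or "wrist"; returns the picture (420x560x3 uint8, red, green, blue); there is no depth.
- camrig.calibration(name): a dict with "intrinsics" (3x3 intrinsics, pixels), "D" ([k1, k2, p1, p2, k3] as OpenCV has them; the pictures are not rectified), "R" (3x3) and "t" (3): a world point X has camera coordinates R X + t. Camera axes: x right, y down, z forward; pixel columns grow to the right and rows downward; lengths in m; the calibration is good to about 2 mm. A picture is of the moment at which its call begins: read the wrist's pose just before it. calibration takes no time and is no camera call; for the wrist camera it gives the pose at the moment of the call.
- env.job_done(): hands the job in; it is judged then, once.
The state is a dict: "clock": time; "joint_positions": joint angles; "joint_velocities": joint speeds; "tau": joint torques, N m; "tcp_pos": TCP position; "orientation": TCP orientation; "contact_force": force on the tool from outside, world axes, zero at the start; "torque": the same for the moment, N m; "gripper_width": finger opening in m; "finger_force": force on a finger pad.
Only numpy, scipy, OpenCV 4.12 (cv2) and the standard library are available. Lean on these libraries where they do the work, as an engineer would, in place of code of your own. Each camera call takes 0.05 s, during which the arm holds its last target. There are 200 camera calls.

## Working session

There is one attempt and no reset: what is moved stays moved. The work goes in short steps, Python scripts to look and compute and a shell command to move; the robot and the scene stay as the last step left them, time stands still between calls to the robot, and variables do not carry over. Pictures are saved under pics/ and viewed, at most 14 in all, crops included, and the job is handed in when it is done.

```bash
ls; mkdir -p pics; python3 - <<'E'
from plant import env, camrig
import cv2,numpy as np
o=env.get_obs();print(o)
for n in ["scene","top","wrist"]:
    c=camrig.calibration(n);print(n,c)
    cv2.imwrite(f"pics/{n}0.png",camrig.grab_frame(n)[:,:,::-1])
E
```

```text
nudge.py
pics
plant.py
{'clock': 0.0, 'joint_positions': array([ 8.77644166e-01,  3.13437794e-01,  1.49839126e+00, -2.83167887e-05,
        1.33099971e+00, -2.23361691e-01]), 'joint_velocities': array([ 0.00031858,  0.00030441,  0.00109303,  0.00044272, -0.00176462,
       -0.00178305]), 'tau': array([-1.25879476e-03, -4.02198315e+01, -2.52267605e+01,  6.93475083e-02,
        3.51960480e-02, -8.70505119e-05]), 'tcp_pos': array([0.23752865, 0.46795861, 0.25718455]), 'orientation': array([-7.31045781e-01, -3.05481468e+00,  1.76016665e-03]), 'contact_force': array([ 0.47356042,  0.03914516, -0.33610491]), 'torque': array([0.01506336, 0.01166389, 0.01994037]), 'finger_force': 0.0, 'gripper_width': 0.08768613612013085}
scene {'intrinsics': array([[459.2637998 ,   0.        , 279.2216886 ],
       [  0.        , 459.2637998 , 207.65005908],
       [  0.        ,   0.        ,   1.        ]]), 'D': array([-0.14934849,  0.        ,  0.        ,  0.        ,  0.        ]), 'R': array([[ 0.79856282, -0.60190227, -0.00332761],
       [-0.29711907, -0.38937733, -0.87184033],
       [ 0.52346698,
[... 298 characters left out ...]
        ,  0.        ,  0.        ]), 'R': array([[-0.02171594, -0.99972241, -0.00913951],
       [-0.99141105,  0.02271285, -0.12879542],
       [ 0.12896725,  0.00626409, -0.99162907]]), 't': array([-0.01091974,  0.4913593 ,  1.27762761])}
wrist {'intrinsics': array([[348.48441949,   0.        , 277.2690702 ],
       [  0.        , 348.48441949, 209.84318778],
       [  0.        ,   0.        ,   1.        ]]), 'D': array([-0.02788728,  0.        ,  0.        ,  0.        ,  0.        ]), 'R': array([[ 0.45321295,  0.89140144, -0.00122369],
       [ 0.85525573, -0.4344477 ,  0.28247625],
       [ 0.25126811, -0.12906846, -0.95927351]]), 't': array([-0.52433916, -0.03864634,  0.38906172])}
```

View pics/top0.png

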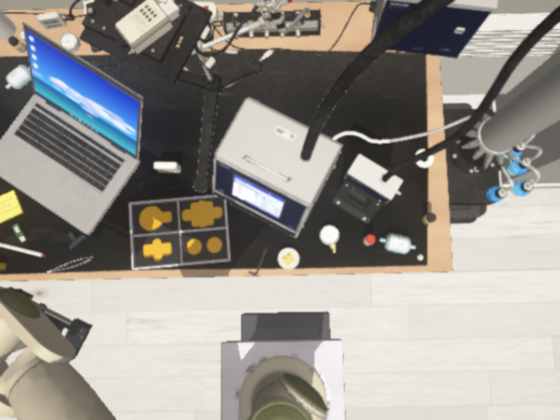

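View pics/scene0.png

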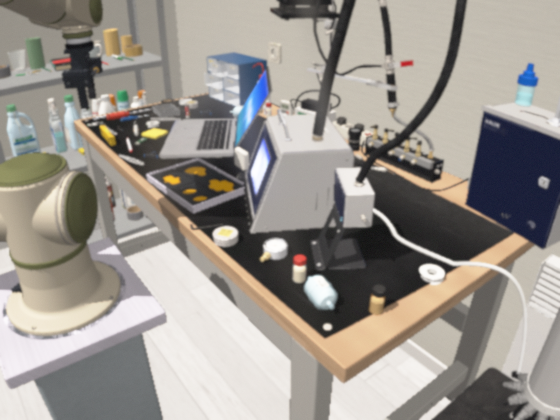

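The top view shows the tray at about (180,232), with wells at (194,246) and (214,245), the timer slot at (157,249), the gauge recess at (155,217) and the filter recess at (203,213). The timer is at (167,167), the gauge at (330,236) with its stem pointing down, the red vial at (370,240), the filter at (398,243) and the black vial at (430,215). The tin is at (288,259) and the tape at (424,158). The tall analyzer stands beside the tray.

```bash
cat > h.py <<'E'
from plant import env, camrig
import cv2,numpy as np
from scipy.spatial.transform import Rotation as Ro
def ray(c,uv):
    p=cv2.undistortPoints(np.array(uv,float).reshape(-1,1,2),c["intrinsics"],c["D"]).reshape(-1,2)
    d=np.c_[p,np.ones(len(p))]@c["R"]; return -c["R"].T@c["t"],d
def plane(c,uv,z):
    C,d=ray(c,uv); return (C+d*((z-C[2])/d[:,2])[:,None]).round(4)
def px(c,X):
    return cv2.projectPoints(np.array(X,float).reshape(-1,1,3),cv2.Rodrigues(c["R"])[0],c["t"],c["intrinsics"],c["D"])[0].reshape(-1,2).round(1)
def tri(c1,u1,c2,u2):
    C1,d1=ray(c1,[u1]);C2,d2=ray(c2,[u2]);d1=d1[0];d2=d2[0]
    s=np.linalg.lstsq(np.c_[d1,-d2],C2-C1,rcond=None)[0]
    return ((C1+d1*s[0]+C2+d2*s[1])/2).round(4)
def yaw():  # world angle of tool y (closing line)
    R=Ro.from_rotvec(env.get_obs()["orientation"]).as_matrix();return np.arctan2(R[1,1],R[0,1])
def go(x,y,z,cl=None):
    """shift in tool axes to TCP x,y,z; cl = wanted world angle (deg) of closing line"""
    o=env.get_obs();R=Ro.from_rotvec(o["orientation"]).as_matrix()
    s=R.T@(np.array([x,y,z])-o["tcp_pos"])
    t=0
    if cl is not None:
        t=-(np.radians(cl)-yaw()); t=(t+np.pi/2)%np.pi-np.pi/2   # tool z down: + turn = - world yaw
    print("shift",s.round(4),"turn",round(t,3),"or",round(t-np.sign(t)*np.pi,3),"dist",np.linalg.norm(s).round(3),"j6",o["joint_positions"][5].round(2))
def shot(name,f):
    c=camrig.calibration(name);im=camrig.grab_frame(name);cv2.imwrite(f"pics/{f}.png",im[:,:,::-1]);return c,im
E
python3 - <<'E'
from h import *
c=camrig.calibration("top");s=camrig.calibration("scene")
for n,u,z in [("trayBL",(133,269),.0),("trayTL",(130,202),.0),("trayTR",(229,195),0),("trayBR",(229,261),0),("vw1",(194,246),.005),("vw2",(214,245),.005),("timer",(167,167),.058),("gauge",(330,236),.024),("red",(370,240),.054),("filt",(398,243),.035),("black",(430,215),.054),("tape",(424,158),.014),("tin",(288,259),.022)]:
    print(n,plane(c,[u],z))
print("yaw",np.degrees(yaw()))
# analyzer front-left top corner & front-right top corner
im=cv2.imread("pics/top0.png")
cv2.imwrite("pics/z1.png",cv2.resize(im[140:275,120:300],None,fx=4.4,fy=4.4,interpolation=cv2.INTER_CUBIC))
cv2.imwrite("pics/z2.png",cv2.resize(im[140:275,290:470],None,fx=4.4,fy=4.4,interpolation=cv2.INTER_CUBIC))
E
```

```text
trayBL [[0.3433 0.3909 0.    ]]
trayTL [[0.5243 0.4023 0.    ]]
trayTR [[0.5373 0.1329 0.    ]]
trayBR [[0.359  0.1342 0.    ]]
vw1 [[0.4007 0.2269 0.005 ]]
vw2 [[0.4022 0.1734 0.005 ]]
timer [[0.6059 0.2879 0.058 ]]
gauge [[ 0.4179 -0.1354  0.024 ]]
red [[ 0.4032 -0.2353  0.054 ]]
filt [[ 0.3949 -0.3108  0.035 ]]
black [[ 0.4642 -0.3928  0.054 ]]
tape [[ 0.6241 -0.3972  0.014 ]]
tin [[ 0.3602 -0.0235  0.022 ]]
yaw 63.07843564451917
```

View pics/z1.png

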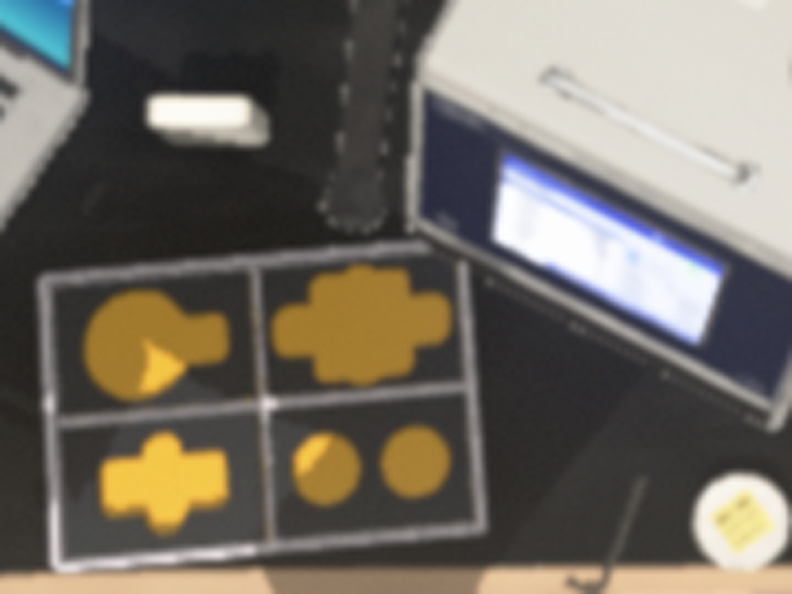

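View pics/z2.png

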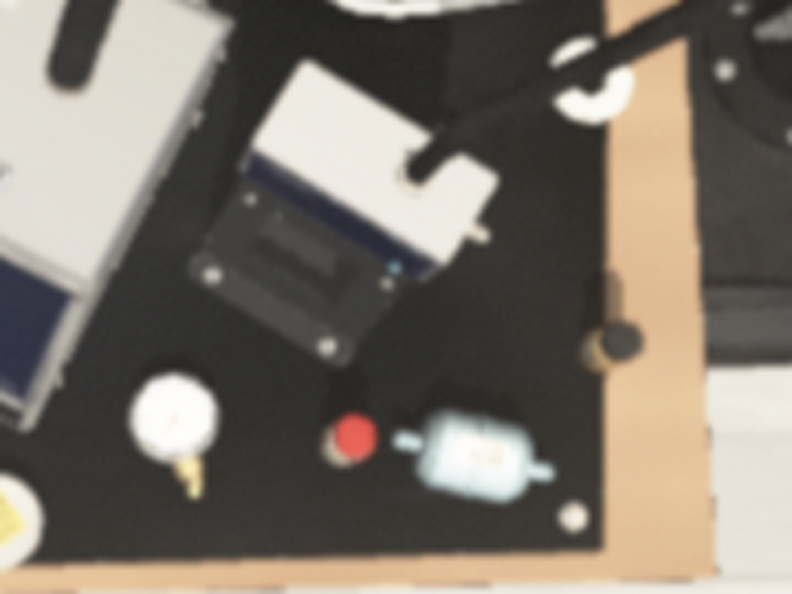

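```bash
python3 - <<'E'
from h import *
c=camrig.calibration("top");s=camrig.calibration("scene")
print("analyzer top corner",tri(c,(215.5,158.5),s,(262,121)))
print("cam top",-c["R"].T@c["t"],"scene",-s["R"].T@s["t"])
Z=lambda L,x0,z: plane(c,[(x0+u/4.4-.4,140+v/4.4-.4) for u,v in L],z)
print("analyzer bottom front L,R", Z([(412,235),(775,425)],120,0).tolist())
print("tray outer TL TR BR BL",Z([(40,275),(463,243),(485,528),(60,567)],120,.012).tolist())
print("timer top ends",Z([(148,112),(252,110)],120,.058).tolist())
print("cable end",Z([(350,225)],120,0.01))
print("gauge c, stem end",Z([(173,417),(195,495)],290,.02).tolist())
print("filter tails",Z([(397,437),(552,471)],290,.023).tolist(),"body c",Z([(475,456)],290,.03).tolist())
print("device base corners",Z([(195,272),(345,365)],290,.01).tolist(), "box",Z([(250,160),(430,275)],290,.1).tolist())
print("small knob",Z([(573,517)],290,.01))
im=cv2.imread("pics/top0.png");hsv=cv2.cvtColor(im,cv2.COLOR_BGR2HSV)
def blobs(m,z,n,amin=15):
    k,l,st,ce=cv2.connectedComponentsWithStats(m.astype(np.uint8))
    for i in range(1,k):
        x,y,w,h,a=st[i]
        if a>=amin and 125<x<450 and 150<y<275: print(n,ce[i].round(1),w,h,a,plane(c,[ce[i]],z)[0])
H,S,V=cv2.split(hsv)
blobs((H>14)&(H<30)&(S>150)&(V>110),.008,"yellow",60)
blobs(((H<8)|(H>172))&(S>120)&(V>120),.054,"red")
E
```

```text
analyzer top corner [0.5908 0.142  0.193 ]
cam top [ 0.32212979 -0.03008006  1.3301177 ] scene [-0.06448876 -0.79883927  0.57757565]
analyzer bottom front L,R [[0.5437, 0.1758, 0.0], [0.4213, -0.0455, 0.0]]
tray outer TL TR BR BL [[0.5223, 0.4019, 0.012], [0.5361, 0.1427, 0.012], [0.3623, 0.1305, 0.012], [0.3445, 0.3865, 0.012]]
timer top ends [[0.612, 0.3242, 0.058], [0.6117, 0.2621, 0.058]]
cable end [[0.5492 0.2123 0.01  ]]
gauge c, stem end [[0.4226, -0.133, 0.02], [0.3756, -0.1446, 0.02]]
filter tails [[0.4074, -0.2662, 0.023], [0.385, -0.3576, 0.023]] body c [[0.3946, -0.3107, 0.03]]
device base corners [[0.5117, -0.1501, 0.01], [0.4526, -0.2391, 0.01]] box [[0.5628, -0.1756, 0.1], [0.494, -0.2752, 0.1]]
small knob [[ 0.3578 -0.3719  0.01  ]]
yellow [201.5 213.4] 40 26 738 [0.4876 0.2064 0.008 ]
yellow [153.5 217.7] 33 25 560 [0.479  0.3355 0.008 ]
yellow [213.9 244.4] 15 16 185 [0.4038 0.1732 0.008 ]
yellow [156.6 249.2] 29 22 425 [0.3942 0.326  0.008 ]
yellow [193.6 246. ] 15 15 181 [0.4005 0.2275 0.008 ]
red [370.4 238.6] 10 10 78 [ 0.4067 -0.2365  0.054 ]
```

```bash
python3 - <<'E'
from h import *
c=camrig.calibration("top");s=camrig.calibration("scene")
print("laptop screen TR",tri(c,(142,97),s,(270,64)),"BR",tri(c,(137,151),s,(239,149)))
w=camrig.calibration("wrist");o=env.get_obs();R=Ro.from_rotvec(o["orientation"]).as_matrix()
print("cam in tool",R.T@(-w["R"].T@w["t"]-o["tcp_pos"]))
go(.40,-.23,.25,30)
E
```

```text
laptop screen TR [0.7103 0.2807 0.3018] BR [0.6598 0.3793 0.0212]
cam in tool [ 7.25387831e-02 -9.97618242e-05 -1.26246443e-01]
shift [-0.4608 -0.5488  0.0077] turn 0.577 or -2.564 dist 0.717 j6 -0.22
```

```bash
T="-.46 -.55 0 .577 .088"; echo >/dev/null; python3 nudge.py '-.025 -.03 0 .03 .088;-.05 -.06 0 .06 .088;-.08 -.09 0 .1 .088;-.1 -.12 0 .13 .088;-.13 -.15 0 .16 .088;-.15 -.18 0 .2 .088;-.18 -.21 0 .23 .088;-.2 -.24 0 .26 .088;-.23 -.27 0 .3 .088;-.25 -.3 0 .33 .088;-.28 -.33 0 .36 .088;-.3 -.36 0 .4 .088;-.33 -.39 0 .43 .088;-.35 -.42 0 .46 .088;-.38 -.45 0 .5 .088;-.4 -.48 0 .53 .088;-.43 -.51 0 .56 .088;-.46 -.55 0 .577 .088;-.46 -.55 0 .577 .088;-.46 -.55 0 .577 .088' 10
python3 - <<'E'
from h import *
import pickle
env.get_obs()
c,im=shot("wrist","w1");pickle.dump(c,open("w1.pkl","wb"))
E
```

```text
clock: 1.82
tcp_pos: [0.3987, -0.2325, 0.257]
orientation: [-1.574, -2.718, -0.0]
contact_force: [0.7, 0.7, -0.0]
gripper_width: 0.088
finger_force: 0.0
```

View pics/w1.png

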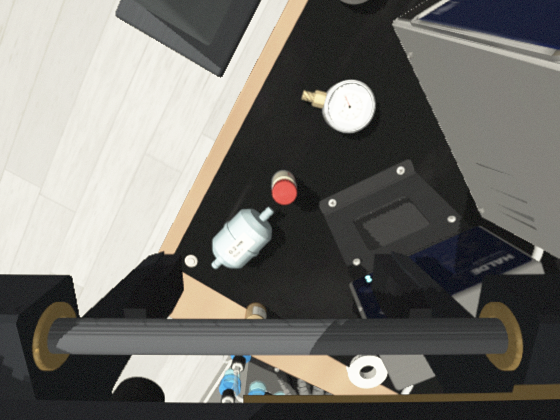

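The wrist view shows the red cap at (285,191), the filter body at (242,238) with tails ending at (271,209) and (214,267), and the gauge disc at (349,106) with its stem end at (303,96). The device base corner is at (320,208).

```bash
python3 - <<'E'
from h import *
import pickle
c=pickle.load(open("w1.pkl","rb"));im=cv2.imread("pics/w1.png");H,S,V=cv2.split(cv2.cvtColor(im,cv2.COLOR_BGR2HSV))
m=(((H<8)|(H>172))&(S>130)&(V>120)).astype(np.uint8);m[:, :265]=0;m[:,305:]=0;m[:165]=0;m[210:]=0
ys,xs=np.nonzero(m);print("red",xs.mean(),ys.mean(),len(xs),np.ptp(xs),np.ptp(ys),plane(c,[(xs.mean(),ys.mean())],.050))
print("gauge",plane(c,[(349,106)],.024),plane(c,[(303,96)],.014))
print("filter",plane(c,[(271,209),(214,267)],.023).tolist(),plane(c,[(242,238)],.03))
print("base",plane(c,[(320,208)],.01))
go(.4067,-.2365,.034,30)
E
```

```text
red 283.959266802444 191.9735234215886 491 24 24 [[ 0.4079 -0.2355  0.05  ]]
gauge [[ 0.4234 -0.1328  0.024 ]] [[ 0.3795 -0.1468  0.014 ]]
filter [[0.4089, -0.264, 0.023], [0.3866, -0.3558, 0.023]] [[ 0.3969 -0.3063  0.03  ]]
base [[ 0.4574 -0.2392  0.01  ]]
shift [-0.0094  0.0042  0.2232] turn -0.001 or 3.141 dist 0.223 j6 -1.3
```

```bash
python3 nudge.py '-.01 .004 0 0 .05;-.01 .004 .04 0 .05;-.01 .004 .08 0 .05;-.01 .004 .12 0 .05;-.01 .004 .15 0 .05;-.01 .004 .18 0 .05;-.01 .004 .2 0 .05;-.01 .004 .215 0 .05;-.01 .004 .223 0 .05;-.01 .004 .223 0 .05;-.01 .004 .223 0 .05;-.01 .004 .223 0 0;-.01 .004 .223 0 0;-.01 .004 .223 0 0;-.01 .004 .223 0 0;-.01 .004 .223 0 0;-.01 .004 .223 0 0;-.01 .004 .223 0 0' 10
python3 -c "
from h import *
go(.4038,.1735,.25)"
```

```text
clock: 3.37
tcp_pos: [0.4075, -0.2374, 0.0351]
orientation: [1.57, 2.72, -0.0]
contact_force: [-0.1, 1.5, 6.2]
gripper_width: 0.0254
finger_force: 10.0
shift [ 0.3575  0.2024 -0.2151] turn 0 or 0.0 dist 0.464 j6 -1.3
```

```bash
python3 nudge.py '0 0 -.02 0 0;0 0 -.06 0 0;0 0 -.1 0 0;0 0 -.14 0 0;0 0 -.18 0 0;0 0 -.21 0 0;.035 .02 -.21 0 0;.07 .04 -.21 0 0;.105 .06 -.21 0 0;.14 .08 -.21 0 0;.175 .1 -.21 0 0;.21 .12 -.21 0 0;.245 .14 -.21 0 0;.28 .16 -.21 0 0;.315 .18 -.21 0 0;.34 .192 -.21 0 0;.357 .202 -.21 0 0;.357 .202 -.21 0 0;.357 .202 -.21 0 0'
python3 - <<'E'
from h import *
import pickle
c,im=shot("wrist","w2");pickle.dump(c,open("w2.pkl","wb"))
go(.4038,.1733,.041)
E
```

```text
clock: 4.95
tcp_pos: [0.4033, 0.1734, 0.2445]
orientation: [-1.567, -2.722, 0.001]
contact_force: [0.2, -0.3, 0.5]
gripper_width: 0.0254
finger_force: 10.0
shift [0.0004 0.0007 0.2035] turn 0 or 0.0 dist 0.204 j6 -0.39
```

View pics/w2.png

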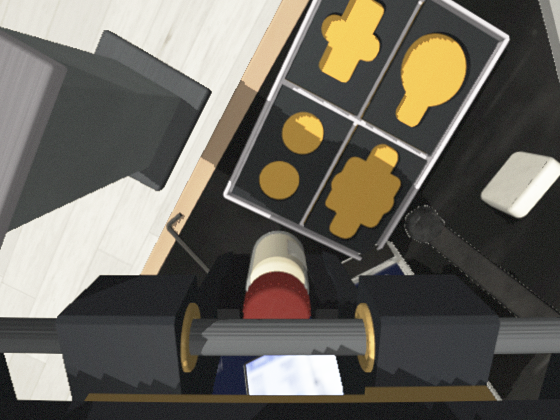

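The wrist view shows the vial held. The wells are at (279,180) and (303,132), the filter recess at (360,190), the gauge recess at (430,75), the timer slot at (352,40) and the timer at (522,184).

```bash
python3 - <<'E'
from h import *
import pickle
c=pickle.load(open("w2.pkl","rb"));im=cv2.imread("pics/w2.png");H,S,V=cv2.split(cv2.cvtColor(im,cv2.COLOR_BGR2HSV))
m=((H>14)&(H<30)&(S>150)&(V>110)).astype(np.uint8);m[250:]=0
k,l,st,ce=cv2.connectedComponentsWithStats(m)
for i in range(1,k):
    if st[i][4]>300:
        p=plane(c,np.argwhere(l==i)[:,::-1],.006)[:,:2]
        print(ce[i].round(),st[i][4],p.mean(0).round(4),"bbox mid",((p.max(0)+p.min(0))/2).round(4))
        q=cv2.minAreaRect((p*1000).astype(np.float32));print("   rect",q)
print("timer top corners",plane(c,[(515,152),(560,157),(528,213),(484,198)],.058).tolist())
E
```

```text
[351.  38.] 3483 [0.3955 0.3268] bbox mid [0.3952 0.327 ]
   rect ((397.0655517578125, 324.61175537109375), (56.948883056640625, 72.93407440185547), 28.33913803100586)
[430.  75.] 4307 [0.4817 0.3381] bbox mid [0.4816 0.3322]
   rect ((486.79571533203125, 334.649169921875), (64.37823486328125, 87.33590698242188), 28.011905670166016)
[302. 133.] 1327 [0.4018 0.2272] bbox mid [0.4018 0.227 ]
   rect ((401.7412414550781, 227.31472778320312), (41.37656784057617, 40.721744537353516), 75.96376037597656)
[363. 191.] 4464 [0.4902 0.2071] bbox mid [0.4904 0.206 ]
   rect ((490.30865478515625, 205.50894165039062), (80.53544616699219, 96.02676391601562), 39.704803466796875)
[279. 180.] 1165 [0.4055 0.1728] bbox mid [0.4054 0.1724]
   rect ((405.5725402832031, 172.82565307617188), (40.619205474853516, 40.122535705566406), 30.25628662109375)
timer top corners [[0.5715, 0.3112, 0.058], [0.6109, 0.3292, 0.058], [0.621, 0.2733, 0.058], [0.5745, 0.2633, 0.058]]
```

```bash
python3 nudge.py '0 0 .03 0 0;0 0 .07 0 0;0 0 .11 0 0;0 0 .14 0 0;0 0 .165 0 0;0 0 .18 0 0;0 0 .19 0 0;0 0 .197 0 0;0 0 .202 0 0;0 0 .205 0 0;0 0 .206 0 0;0 0 .206 0 0;0 0 .206 0 0'
python3 nudge.py '0 0 0 0 .03;0 0 0 0 .045;0 0 0 0 .045;0 0 0 0 .045;0 0 -.02 0 .045;0 0 -.05 0 .045;0 0 -.09 0 .045;0 0 -.13 0 .045;0 0 -.17 0 .045;0 0 -.21 0 .045;0 0 -.21 0 .045'
python3 -c "
from h import *
go(.464,-.392,.25,0)
c=camrig.calibration('top');im=cv2.imread('pics/top0.png')
c2=camrig.calibration('scene')
print('black tri',tri(c,(290+621/4.4-.4,140+341/4.4-.4),c2,(378,291)))"
```

```text
clock: 6.08
tcp_pos: [0.404, 0.1723, 0.0396]
orientation: [1.57, 2.72, 0.0]
contact_force: [-2.1, -1.6, 7.1]
gripper_width: 0.0257
finger_force: 10.0
clock: 7.0
tcp_pos: [0.4058, 0.1734, 0.2556]
orientation: [1.565, 2.713, 0.012]
contact_force: [-0.1, -1.2, 0.7]
gripper_width: 0.0452
finger_force: 0.0
shift [-0.5186 -0.2326  0.0053] turn 0.524 or -2.617 dist 0.568 j6 -0.39
black tri [ 0.4592 -0.3961  0.0476]
```

```bash
python3 nudge.py '-.035 -.016 0 .03 .06;-.07 -.032 0 .07 .06;-.105 -.048 0 .1 .06;-.14 -.064 0 .14 .06;-.175 -.08 0 .17 .06;-.21 -.096 0 .21 .06;-.245 -.11 0 .24 .06;-.28 -.127 0 .28 .06;-.315 -.143 0 .31 .06;-.35 -.16 0 .35 .06;-.385 -.175 0 .38 .06;-.42 -.19 0 .42 .06;-.455 -.206 0 .46 .06;-.485 -.22 0 .5 .06;-.51 -.235 0 .524 .06;-.519 -.238 0 .524 .06;-.519 -.238 0 .524 .06;-.519 -.238 0 .524 .06'
python3 - <<'E'
from h import *
c=camrig.calibration('top');print(plane(c,[(430.7,217.1)],.054))
go(.4595,-.3945,.035,0)
E
```

```text
clock: 8.5
tcp_pos: [0.457, -0.3953, 0.2478]
orientation: [-2.221, -2.22, -0.001]
contact_force: [0.3, 0.3, -0.1]
gripper_width: 0.0599
finger_force: 0.0
[[ 0.4587 -0.3943  0.054 ]]
shift [0.0005 0.0026 0.2128] turn -0.0 or 3.141 dist 0.213 j6 -0.91
```

```bash
python3 nudge.py '0 .002 .04 0 .06;0 .002 .08 0 .06;0 .002 .12 0 .06;0 .002 .15 0 .06;0 .002 .18 0 .06;0 .002 .195 0 .06;0 .002 .205 0 .06;0 .002 .212 0 .06;0 .002 .212 0 .06;0 .002 .212 0 .06;0 .002 .212 0 0;0 .002 .212 0 0;0 .002 .212 0 0;0 .002 .212 0 0;0 .002 .212 0 0;0 .002 .212 0 0;0 .002 .212 0 0;0 .002 .212 0 0' 10
python3 -c "
from h import *
go(.401,.2273,.245)"
```

```text
clock: 10.0
tcp_pos: [0.4593, -0.3956, 0.0369]
orientation: [2.221, 2.221, -0.0]
contact_force: [-0.1, -0.1, 2.5]
gripper_width: 0.0253
finger_force: 10.0
shift [ 0.6228 -0.0582 -0.2083] turn 0 or 0.0 dist 0.659 j6 -0.9
```

```bash
python3 nudge.py '0 0 -.02 0 0;0 0 -.06 0 0;0 0 -.1 0 0;.01 -.01 -.14 0 0;.03 -.02 -.175 0 0;.06 -.03 -.195 0 0;.1 -.04 -.208 0 0;.14 -.05 -.208 0 0;.18 -.058 -.208 0 0;.22 -.058 -.208 0 0;.26 -.058 -.208 0 0;.3 -.058 -.208 0 0;.34 -.058 -.208 0 0;.38 -.058 -.208 0 0;.42 -.058 -.208 0 0;.46 -.058 -.208 0 0;.5 -.058 -.208 0 0;.54 -.058 -.208 0 0;.58 -.058 -.208 0 0;.61 -.058 -.208 0 0'
python3 -c "
from h import *
go(.401,.2273,.042)"
```

```text
clock: 11.67
tcp_pos: [0.4005, 0.2173, 0.2448]
orientation: [-2.22, -2.223, -0.001]
contact_force: [-0.1, -0.5, 0.4]
gripper_width: 0.025
finger_force: 10.0
shift [0.01   0.0005 0.2028] turn 0 or 0.0 dist 0.203 j6 0.24
```

```bash
python3 nudge.py '.011 0 .02 0 0;.011 0 .06 0 0;.011 0 .1 0 0;.011 0 .135 0 0;.011 0 .16 0 0;.011 0 .178 0 0;.011 0 .188 0 0;.011 0 .195 0 0;.011 0 .2 0 0;.011 0 .203 0 0;.011 0 .204 0 0;.011 0 .204 0 0;.011 0 .204 0 0'
python3 nudge.py '0 0 0 0 .03;0 0 0 0 .045;0 0 0 0 .045;0 0 0 0 .045;0 0 -.02 0 .045;0 0 -.05 0 .045;0 0 -.09 0 .045;0 0 -.13 0 .045;0 0 -.17 0 .045;0 0 -.21 0 .045;0 0 -.21 0 .045'
python3 - <<'E'
from h import *
shot("top","t1")
im=cv2.imread("pics/t1.png");cv2.imwrite("pics/z3.png",cv2.resize(im[120:275,90:300],None,fx=3.8,fy=3.8,interpolation=cv2.INTER_CUBIC))
E
```

```text
clock: 12.75
tcp_pos: [0.4016, 0.2258, 0.042]
orientation: [2.221, 2.221, 0.002]
contact_force: [-3.3, -1.4, 7.3]
gripper_width: 0.0254
finger_force: 10.0
clock: 13.67
tcp_pos: [0.4033, 0.2262, 0.2578]
orientation: [2.217, 2.217, 0.017]
contact_force: [0.1, -0.3, 0.7]
gripper_width: 0.0452
finger_force: 0.0
```

View pics/z3.png

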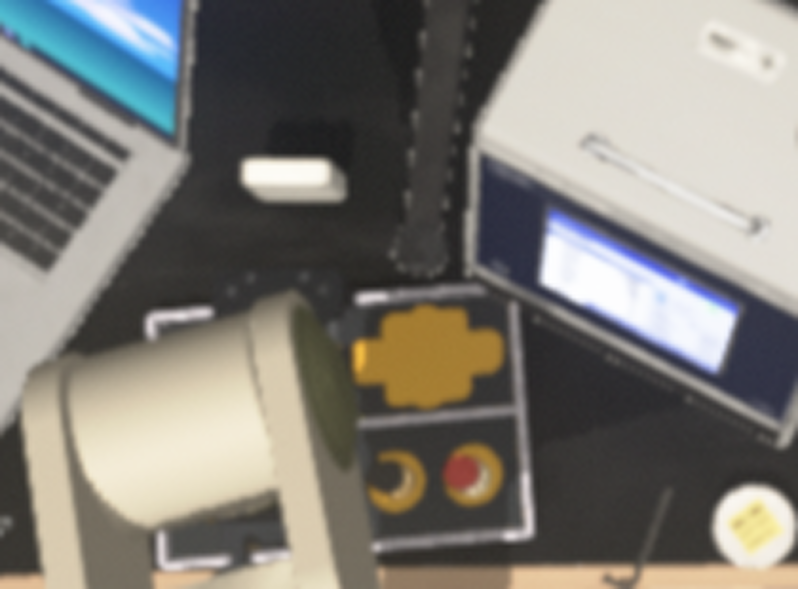

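Both vials stand in their wells, with the red cap at about (465,475) and the black one at about (390,480). Next is the timer, so I'll move to a viewing position.

```bash
python3 nudge.py '-.01 .035 0 0 .045;-.02 .07 0 0 .045;-.03 .1 0 0 .045;-.03 .11 0 0 .045;-.03 .11 0 0 .045;-.03 .11 0 0 .045'
python3 - <<'E'
from h import *
import pickle
c,im=shot("wrist","w3");pickle.dump(c,open("w3.pkl","wb"))
E
```

```text
clock: 14.22
tcp_pos: [0.5107, 0.1955, 0.2493]
orientation: [-2.221, -2.22, 0.003]
contact_force: [-1.2, -0.4, -0.8]
gripper_width: 0.0449
finger_force: 0.0
```

View pics/w3.png

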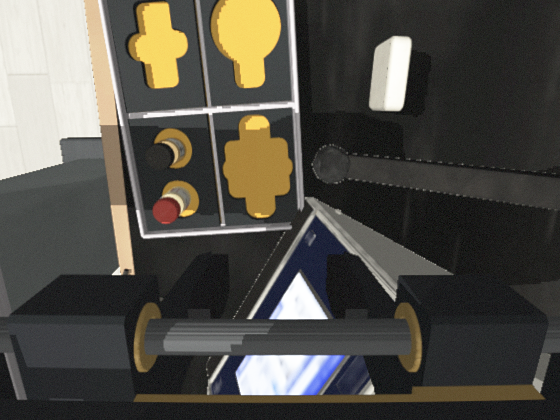

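The wrist view shows the timer at (372–411, 36–111), with both vials in their wells. I'll zoom on the timer.

```bash
python3 - <<'E'
from h import *
im=cv2.imread("pics/w3.png");cv2.imwrite("pics/z4.png",cv2.resize(im[25:120,350:430],None,fx=6,fy=6,interpolation=cv2.INTER_CUBIC))
E
```

```text
(no output)
```

View pics/z4.png

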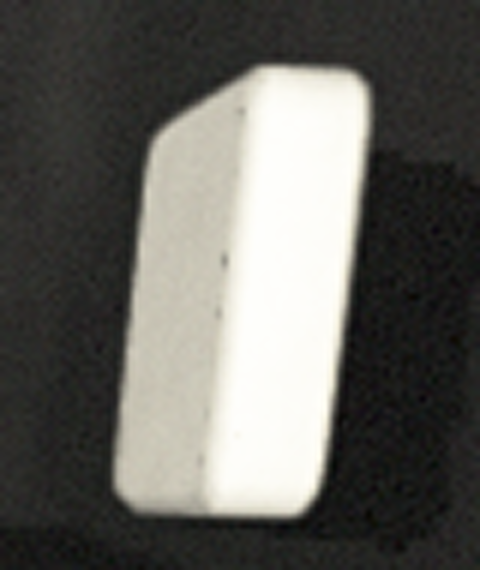

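The timer's top face has crop corners (250,68), (372,68), (322,515) and (208,515).

```bash
python3 - <<'E'
from h import *
import pickle
c=pickle.load(open("w3.pkl","rb"))
p=plane(c,[(350+u/6-.42,25+v/6-.42) for u,v in [(250,68),(372,68),(322,515),(208,515)]],.058)
print(p.tolist(),p.mean(0));a=(p[0]+p[1])/2-(p[2]+p[3])/2;print("len",np.linalg.norm(a),"axis deg",np.degrees(np.arctan2(a[1],a[0])))
print("width",np.linalg.norm(p[0]-p[1]))
e=np.degrees(np.arctan2(a[1],a[0]))-90
u=a/np.linalg.norm(a); g=p.mean(0)-u*.012;print("grasp",g)
go(g[0],g[1],.25,e)
# tray yaw from outer edges: vertical lines, from this image
print("tray edge",plane(c,[(110,60),(138,230),(294,20),(299,215)],.014).tolist())
E
```

```text
[[0.6056, 0.3258, 0.058], [0.6227, 0.3259, 0.058], [0.6213, 0.2656, 0.058], [0.6045, 0.2656, 0.058]] [0.613525 0.295725 0.058   ]
len 0.06026296540994308 axis deg 88.81146139079121
width 0.017100292395160973
grasp [0.61327609 0.28372758 0.058     ]
shift [ 0.0879  0.103  -0.0004] turn 0.021 or -3.121 dist 0.135 j6 0.15
tray edge [[0.3479, 0.3131, 0.014], [0.356, 0.1381, 0.014], [0.5261, 0.3472, 0.014], [0.5338, 0.1556, 0.014]]
```

```bash
python3 - <<'E'
from h import *
import pickle
c=pickle.load(open("w3.pkl","rb"));t=camrig.calibration("top");s=camrig.calibration("scene")
print("strap end",tri(t,(120+352/4.4-.4,140+205/4.4-.4),c,(331,165)))
print("analyzer low corner",tri(t,(120+412/4.4-.4,140+232/4.4-.4),c,(308,201)))
for z in(0,.03):print(plane(c,[(331,165)],z),plane(t,[(199.6,186.2)],z))
print("proj scr TR in top for z .2,.25,.3",px(s,[[.71,.28,.3],[.692,.316,.2]]))
go(.613,.215,.13,-1.2)
E
```

```text
strap end [0.5637 0.2103 0.0133]
analyzer low corner [0.5426 0.1728 0.0193]
[[0.5684 0.2079 0.    ]] [[0.5634 0.2129 0.    ]]
[[0.5638 0.2127 0.03  ]] [[0.558  0.2074 0.03  ]]
proj scr TR in top for z .2,.25,.3 [[268.7  64.9]
 [257.2  97.2]]
shift [0.0192 0.103  0.1196] turn 0.021 or -3.12 dist 0.159 j6 0.15
```

```bash
python3 nudge.py '.006 .035 0 .01 .055;.012 .07 0 .02 .055;.019 .1 0 .021 .055;.019 .103 .03 .021 .055;.019 .103 .07 .021 .055;.019 .103 .11 .021 .055;.019 .103 .15 .021 .055;.019 .103 .18 .021 .055;.019 .103 .195 .021 .055;.019 .103 .2 .021 .055;.019 .103 .2 .021 .055;.019 .103 .2 .021 .055'
python3 -c "
from h import *
go(.6133,.277,.048,-1.2)"
```

```text
clock: 15.27
tcp_pos: [0.6144, 0.215, 0.0522]
orientation: [2.243, 2.198, 0.002]
contact_force: [0.6, -0.1, 0.8]
gripper_width: 0.0548
finger_force: 0.0
shift [ 0.062  -0.0024  0.0042] turn 0.0 or -3.141 dist 0.062 j6 0.18
```

```bash
python3 nudge.py '.02 -.001 .002 0 .055;.04 -.002 .003 0 .055;.055 -.002 .004 0 .055;.062 -.002 .004 0 .055;.062 -.002 .004 0 .055;.062 -.002 .004 0 .055;.062 -.002 .004 0 0;.062 -.002 .004 0 0;.062 -.002 .004 0 0;.062 -.002 .004 0 0;.062 -.002 .004 0 0;.062 -.002 .004 0 0;.062 -.002 .004 0 0;.062 -.002 .004 0 0' 15
python3 -c "
from h import *
go(.55,.24,.2)"
```

```text
clock: 16.43
tcp_pos: [0.6135, 0.2765, 0.0467]
orientation: [2.245, 2.198, -0.0]
contact_force: [0.2, 0.3, -0.4]
gripper_width: 0.0177
finger_force: 15.0
shift [-0.0378 -0.0628 -0.1533] turn 0 or 0.0 dist 0.17 j6 0.27
```

```bash
python3 nudge.py '0 0 -.02 0 0;0 0 -.05 0 0;0 0 -.075 0 0;0 -.03 -.08 0 0;0 -.07 -.08 -.02 0;.01 -.11 -.08 -.05 0;.02 -.15 -.08 -.08 0;.025 -.18 -.08 -.08 0;.026 -.205 -.08 -.08 0;.026 -.217 -.08 -.08 0;.026 -.217 -.08 -.08 0;.026 -.217 -.08 -.08 0'
python3 -c "
from h import *
go(.396,.3072,.0517,3.5)"
```

```text
clock: 17.43
tcp_pos: [0.3974, 0.3073, 0.1271]
orientation: [2.154, 2.286, 0.001]
contact_force: [0.1, 0.5, -0.7]
gripper_width: 0.0179
finger_force: 15.0
shift [-0.     -0.0015  0.0754] turn -0.002 or 3.14 dist 0.075 j6 0.37
```

```bash
python3 nudge.py '0 -.0015 .025 0 0;0 -.0015 .045 0 0;0 -.0015 .06 0 0;0 -.0015 .068 0 0;0 -.0015 .073 0 0;0 -.0015 .076 0 0;0 -.0015 .077 0 0;0 -.0015 .077 0 0;0 -.0015 .077 0 0'
python3 nudge.py '0 0 0 0 .025;0 0 0 0 .035;0 0 0 0 .035;0 0 0 0 .035;0 0 -.02 0 .04;0 0 -.05 0 .04;0 0 -.09 0 .04;0 0 -.13 0 .04;0 0 -.17 0 .04;0 0 -.2 0 .04;0 0 -.2 0 .04'
python3 -c "
from h import *
go(.398,-.310,.25,-13.8)"
```

```text
clock: 18.18
tcp_pos: [0.3964, 0.3071, 0.0511]
orientation: [2.155, 2.285, 0.001]
contact_force: [-6.5, -2.7, 11.9]
gripper_width: 0.0176
finger_force: 15.0
clock: 19.1
tcp_pos: [0.3973, 0.3079, 0.2558]
orientation: [2.152, 2.283, 0.016]
contact_force: [0.7, 0.6, 0.4]
gripper_width: 0.0396
finger_force: 0.0
shift [-0.6168 -0.0359  0.003 ] turn 0.3 or -2.842 dist 0.618 j6 0.37
```

```bash
python3 nudge.py '-.04 0 0 .02 .075;-.08 0 0 .04 .075;-.12 -.005 0 .06 .075;-.16 -.01 0 .08 .075;-.2 -.01 0 .1 .075;-.24 -.015 0 .12 .075;-.28 -.015 0 .14 .075;-.32 -.02 0 .16 .075;-.36 -.02 0 .18 .075;-.4 -.025 0 .2 .075;-.44 -.025 0 .22 .075;-.48 -.03 0 .24 .075;-.52 -.03 0 .26 .075;-.56 -.035 0 .28 .075;-.6 -.036 0 .3 .075;-.617 -.036 0 .3 .075;-.617 -.036 0 .3 .075;-.617 -.036 0 .3 .075'
python3 -c "
from h import *
go(.397,-.310,.034,-13.7)"
```

```text
clock: 20.6
tcp_pos: [0.3958, -0.311, 0.2487]
orientation: [-2.472, -1.936, -0.0]
contact_force: [-0.2, 0.5, 0.1]
gripper_width: 0.075
finger_force: 0.0
shift [0.001  0.0012 0.2147] turn -0.003 or 3.139 dist 0.215 j6 -0.66
```

```bash
python3 nudge.py '.001 .001 .04 0 .075;.001 .001 .08 0 .075;.001 .001 .12 0 .075;.001 .001 .15 0 .075;.001 .001 .18 0 .075;.001 .001 .2 0 .075;.001 .001 .21 0 .075;.001 .001 .216 0 .075;.001 .001 .216 0 .075;.001 .001 .216 0 .075;.001 .001 .216 0 0;.001 .001 .216 0 0;.001 .001 .216 0 0;.001 .001 .216 0 0;.001 .001 .216 0 0;.001 .001 .216 0 0;.001 .001 .216 0 0' 15
python3 nudge.py '0 0 -.02 0 0;0 0 -.06 0 0;0 0 -.1 0 0;0 0 -.14 0 0;0 0 -.18 0 0;0 0 -.215 0 0;0 0 -.215 0 0'
python3 - <<'E'
from h import *
go(.42,.19,.25,3.5)
E
```

```text
clock: 22.02
tcp_pos: [0.3973, -0.3105, 0.0341]
orientation: [2.472, 1.938, -0.0]
contact_force: [-0.7, 0.5, 5.4]
gripper_width: 0.0483
finger_force: 15.0
clock: 22.6
tcp_pos: [0.3986, -0.3117, 0.2553]
orientation: [2.463, 1.931, 0.0]
contact_force: [0.3, -0.6, 1.1]
gripper_width: 0.0481
finger_force: 15.0
shift [ 0.4924 -0.0989  0.001 ] turn -0.302 or 2.84 dist 0.502 j6 -0.65
```

```bash
python3 nudge.py '.04 -.008 0 -.02 0;.08 -.016 0 -.04 0;.12 -.024 0 -.06 0;.16 -.032 0 -.09 0;.2 -.04 0 -.12 0;.24 -.048 0 -.15 0;.28 -.056 0 -.18 0;.32 -.064 0 -.21 0;.36 -.072 0 -.24 0;.4 -.08 0 -.27 0;.44 -.088 0 -.302 0;.475 -.095 0 -.302 0;.492 -.099 0 -.302 0;.492 -.099 0 -.302 0;.492 -.099 0 -.302 0'
python3 - <<'E'
from h import *
go(.489,.2075,.25,3.5)
E
```

```text
clock: 23.85
tcp_pos: [0.4182, 0.1914, 0.248]
orientation: [-2.15, -2.29, 0.002]
contact_force: [-0.1, -0.3, -0.4]
gripper_width: 0.0481
finger_force: 15.0
shift [ 0.0116  0.0716 -0.0021] turn 0.002 or -3.14 dist 0.073 j6 0.11
```

```bash
python3 nudge.py '.006 .03 0 0 0;.012 .06 0 0 0;.012 .072 0 0 0;.012 .072 .03 0 0;.012 .072 .06 0 0;.012 .072 .09 0 0;.012 .072 .12 0 0;.012 .072 .14 0 0;.012 .072 .15 0 0;.012 .072 .15 0 0;.012 .072 .15 0 0'
python3 - <<'E'
from h import *
go(.489,.2075,.0391,3.5)
import pickle
c,im=shot("wrist","w4")
E
```

```text
clock: 24.77
tcp_pos: [0.4902, 0.2068, 0.0993]
orientation: [2.154, 2.287, 0.001]
contact_force: [0.9, -0.2, 0.3]
gripper_width: 0.0482
finger_force: 15.0
shift [ 0.0008 -0.0012  0.0602] turn -0.001 or 3.14 dist 0.06 j6 0.12
```

View pics/w4.png

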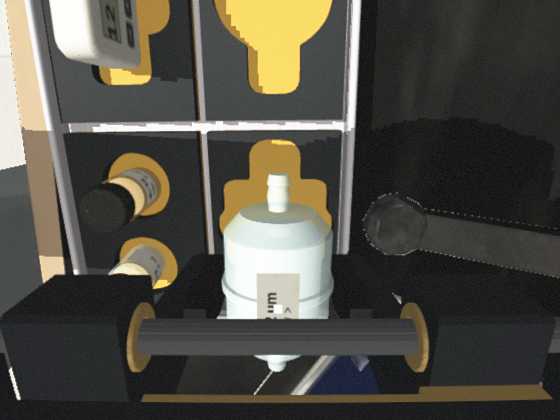

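The wrist view shows the filter held in line with its recess (tail at column 279, slot at column 275). The timer and vials are standing in their cut-outs.

```bash
python3 - <<'E'
from h import *
c=camrig.calibration("wrist")
print(plane(c,[(279,173),(277,370)],.0882).tolist(), "slot end",plane(c,[(275,141)],.014).tolist())
E
python3 nudge.py '0 -.001 .02 0 0;0 -.001 .035 0 0;0 -.001 .047 0 0;0 -.001 .054 0 0;0 -.001 .058 0 0;0 -.001 .06 0 0;0 -.001 .061 0 0;0 -.001 .061 0 0;0 -.001 .061 0 0'
```

```text
[[0.4886, 0.2544, 0.0882], [0.4935, 0.1588, 0.0882]] slot end [[0.4863, 0.2601, 0.014]]
clock: 25.57
tcp_pos: [0.4892, 0.2075, 0.0401]
orientation: [2.152, 2.288, 0.002]
contact_force: [-7.9, -2.9, 15.2]
gripper_width: 0.0476
finger_force: 15.0
```

```bash
python3 nudge.py '0 0 0 0 .055;0 0 0 0 .065;0 0 0 0 .065;0 0 0 0 .065;0 0 -.02 0 .065;0 0 -.05 0 .065;0 0 -.09 0 .065;0 0 -.13 0 .065;0 0 -.17 0 .065;0 0 -.21 0 .065;0 0 -.21 0 .065'
python3 - <<'E'
from h import *
go(.39,.19,.25,3.5)
go(.39,-.133,.25,-46)
E
```

```text
clock: 26.48
tcp_pos: [0.4908, 0.2079, 0.2555]
orientation: [2.147, 2.283, 0.016]
contact_force: [0.8, 0.1, 0.8]
gripper_width: 0.0651
finger_force: 0.0
shift [-0.0117 -0.1018  0.0041] turn 0.0 or -3.141 dist 0.103 j6 0.12
shift [-0.3341 -0.1216  0.0034] turn 0.864 or -2.278 dist 0.356 j6 0.12
```

```bash
python3 nudge.py '-.004 -.035 0 .05 .075;-.008 -.07 0 .1 .075;-.02 -.1 0 .15 .075;-.055 -.11 0 .22 .075;-.09 -.115 0 .3 .075;-.13 -.12 0 .38 .075;-.17 -.12 0 .46 .075;-.21 -.122 0 .54 .075;-.25 -.122 0 .62 .075;-.29 -.122 0 .7 .075;-.32 -.122 0 .78 .075;-.334 -.122 0 .864 .075;-.334 -.122 0 .864 .075;-.334 -.122 0 .864 .075;-.334 -.122 0 .864 .075'
python3 - <<'E'
from h import *
go(.423,-.133,.030,-46)
E
```

```text
clock: 27.73
tcp_pos: [0.3872, -0.1325, 0.2476]
orientation: [-2.911, -1.181, 0.0]
contact_force: [0.2, -0.3, -1.4]
gripper_width: 0.0754
finger_force: 0.0
shift [0.0253 0.0254 0.2176] turn 0.003 or -3.139 dist 0.221 j6 0.18
```

```bash
python3 nudge.py '0 0 0 -.12 .075;0 0 0 -.24 .075;0 0 0 -.36 .075;0 0 0 -.48 .075;0 0 0 -.6 .075;0 0 0 -.72 .075;0 0 0 -.84 .075;0 0 0 -.96 .075;0 0 0 -1.08 .075;0 0 0 -1.2 .075;0 0 0 -1.32 .075;0 0 0 -1.44 .075;0 0 0 -1.56 .075;0 0 0 -1.68 .075;0 0 0 -1.8 .075;0 0 0 -1.92 .075;0 0 0 -2.04 .075;0 0 0 -2.16 .075;0 0 0 -2.28 .075;0 0 0 -2.4 .075'
python3 nudge.py '0 0 0 -.12 .075;0 0 0 -.24 .075;0 0 0 -.36 .075;0 0 0 -.445 .075;0 0 0 -.445 .075;0 0 0 -.445 .075'
python3 - <<'E'
from h import *
go(.423,-.133,.030,117)
E
```

```text
clock: 29.4
tcp_pos: [0.3873, -0.132, 0.2478]
orientation: [-0.057, 3.141, -0.0]
contact_force: [0.5, 1.0, -0.1]
gripper_width: 0.0751
finger_force: 0.0
clock: 29.9
tcp_pos: [0.3873, -0.1324, 0.2478]
orientation: [-0.733, 3.055, -0.0]
contact_force: [-0.2, -0.0, 0.5]
gripper_width: 0.0752
finger_force: 0.0
shift [-0.0315 -0.0167  0.2178] turn -0.0 or 3.141 dist 0.221 j6 -2.66
```

```bash
python3 nudge.py '-.025 -.013 .02 0 .075;-.0315 -.017 .06 0 .075;-.0315 -.017 .1 0 .075;-.0315 -.017 .14 0 .075;-.0315 -.017 .17 0 .075;-.0315 -.017 .19 0 .075;-.0315 -.017 .205 0 .075;-.0315 -.017 .214 0 .075;-.0315 -.017 .218 0 .075;-.0315 -.017 .218 0 .075;-.0315 -.017 .218 0 0;-.0315 -.017 .218 0 0;-.0315 -.017 .218 0 0;-.0315 -.017 .218 0 0;-.0315 -.017 .218 0 0;-.0315 -.017 .218 0 0;-.0315 -.017 .218 0 0' 25
python3 nudge.py '0 0 -.01 0 0;0 0 -.03 0 0;0 0 -.06 0 0;0 0 -.08 0 0;0 0 -.08 0 0'
python3 - <<'E'
from h import *
go(.385,-.27,.11,27)
E
```

```text
clock: 31.32
tcp_pos: [0.4233, -0.1344, 0.0303]
orientation: [-0.733, 3.054, -0.001]
contact_force: [-1.2, 1.5, 7.0]
gripper_width: 0.0503
finger_force: 25.0
clock: 31.73
tcp_pos: [0.4245, -0.1351, 0.113]
orientation: [-0.732, 3.05, -0.007]
contact_force: [0.4, -0.3, -1.8]
gripper_width: 0.0501
finger_force: 25.0
shift [ 0.0964 -0.1023  0.0032] turn -1.571 or 1.571 dist 0.141 j6 -2.61
```

```bash
python3 nudge.py '.024 -.025 0 .1 0;.048 -.05 0 .22 0;.072 -.076 0 .34 0;.096 -.102 0 .46 0;.096 -.102 0 .58 0;.096 -.102 0 .7 0;.096 -.102 0 .82 0;.096 -.102 0 .94 0;.096 -.102 0 1.06 0;.096 -.102 0 1.18 0;.096 -.102 0 1.3 0;.096 -.102 0 1.42 0;.096 -.102 0 1.54 0;.096 -.102 0 1.57 0;.096 -.102 .04 1.57 0;.096 -.102 .065 1.57 0;.096 -.102 .075 1.57 0;.096 -.102 .08 1.57 0;.096 -.102 .081 1.57 0;.096 -.102 .081 1.57 0'
python3 nudge.py '0 0 0 0 .06;0 0 0 0 .075;0 0 0 0 .075;0 0 0 0 .075;0 0 -.03 0 .075;0 0 -.07 0 .075;0 0 -.11 0 .075;0 0 -.15 0 .075;0 0 -.19 0 .075;0 0 -.22 0 .075;0 0 -.22 0 .075;0 0 -.22 0 .075'
python3 - <<'E'
from h import *
c,im=shot("wrist","w5");o=env.get_obs();print(o["tcp_pos"],o["joint_positions"][5],np.degrees(yaw()))
import pickle;pickle.dump(c,open("w5.pkl","wb"))
c,im=shot("scene","s5");c,im=shot("top","t5")
E
```

```text
clock: 33.4
tcp_pos: [0.3838, -0.2687, 0.0289]
orientation: [-1.64, -2.679, -0.0]
contact_force: [0.4, -0.4, -1.4]
gripper_width: 0.0502
finger_force: 25.0
clock: 34.4
tcp_pos: [0.384, -0.2689, 0.2497]
orientation: [1.639, 2.677, -0.001]
contact_force: [-0.4, 1.6, -0.6]
gripper_width: 0.0747
finger_force: 0.0
[ 0.3836515  -0.2685057   0.24820585] -1.3335872907795827 27.042039645788716
```

View pics/w5.png

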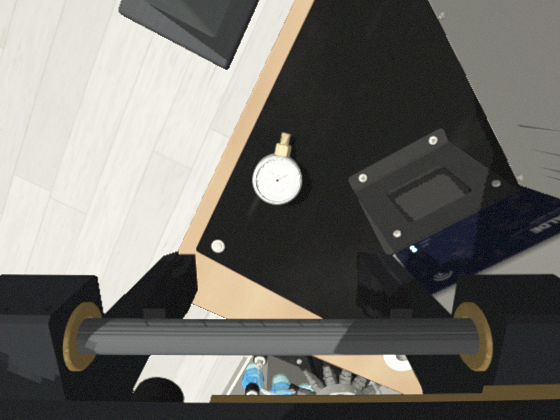

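The gauge is set down with its disc at (277,179) and stem end at (286,133).

```bash
python3 - <<'E'
from h import *
import pickle
c=pickle.load(open("w5.pkl","rb"))
p=plane(c,[(277,179)],.024)[0];q=plane(c,[(286,133)],.012)[0]
a=np.degrees(np.arctan2(*(p-q)[1::-1]));print(p,q,np.linalg.norm((p-q)[:2]),"gauge x deg",a)
go(p[0],p[1],.25,a+90)
E
```

```text
[ 0.3835 -0.268   0.024 ] [ 0.371  -0.2233  0.012 ] 0.04641486830747236 gauge x deg -74.37677288798913
shift [ 0.0002  0.0002 -0.0028] turn 0.199 or -2.942 dist 0.003 j6 -1.33
```

```bash
python3 nudge.py '0 0 0 .12 .075;0 0 0 .24 .075;0 0 0 .36 .075;0 0 0 .48 .075;0 0 0 .6 .075;0 0 0 .72 .075;0 0 0 .84 .075;0 0 0 .96 .075;0 0 0 1.08 .075;0 0 0 1.2 .075;0 0 0 1.32 .075;0 0 0 1.44 .075;0 0 0 1.56 .075;0 0 0 1.68 .075;0 0 0 1.8 .075;0 0 0 1.92 .075;0 0 0 2.04 .075;0 0 0 2.16 .075;0 0 0 2.28 .075;0 0 0 2.4 .075'
python3 nudge.py '0 0 0 .12 .075;0 0 0 .24 .075;0 0 0 .36 .075;0 0 0 .48 .075;0 0 0 .6 .075;0 0 0 .72 .075;0 0 0 .84 .075;0 0 0 .94 .075;0 0 0 .94 .075;0 0 0 .94 .075'
python3 - <<'E'
from h import *
go(.3835,-.268,.030,15.6)
E
```

```text
clock: 36.22
tcp_pos: [0.3835, -0.2684, 0.2472]
orientation: [-3.088, 0.567, 0.004]
contact_force: [-0.9, -0.2, -0.4]
gripper_width: 0.075
finger_force: 0.0
clock: 37.05
tcp_pos: [0.3836, -0.2685, 0.2477]
orientation: [-2.506, 1.894, 0.003]
contact_force: [-0.3, -0.1, -0.0]
gripper_width: 0.075
finger_force: 0.0
shift [-1.000e-04 -2.000e-04  2.177e-01] turn 0.004 or -3.137 dist 0.218 j6 2.0
```

```bash
python3 nudge.py '0 0 .04 0 .075;0 0 .08 0 .075;0 0 .12 0 .075;0 0 .15 0 .075;0 0 .18 0 .075;0 0 .2 0 .075;0 0 .21 0 .075;0 0 .217 0 .075;0 0 .218 0 .075;0 0 .218 0 .075;0 0 .218 0 0;0 0 .218 0 0;0 0 .218 0 0;0 0 .218 0 0;0 0 .218 0 0;0 0 .218 0 0;0 0 .218 0 0' 25
python3 nudge.py '0 0 -.02 0 0;0 0 -.06 0 0;0 0 -.1 0 0;0 0 -.14 0 0;0 0 -.18 0 0;0 0 -.21 0 0;0 0 -.21 0 0'
python3 - <<'E'
from h import *
go(.39,.2,.25);go(.4801,.3437,.25)
E
```

```text
clock: 38.47
tcp_pos: [0.384, -0.2689, 0.0312]
orientation: [2.504, -1.898, 0.001]
contact_force: [-1.4, 1.8, 6.0]
gripper_width: 0.0506
finger_force: 25.0
clock: 39.05
tcp_pos: [0.3851, -0.27, 0.2463]
orientation: [2.502, -1.896, 0.016]
contact_force: [0.5, 0.6, -0.9]
gripper_width: 0.0503
finger_force: 25.0
shift [-0.4511 -0.1319 -0.0073] turn 0 or 0.0 dist 0.47 j6 2.01
shift [-0.565  -0.2575 -0.0078] turn 0 or 0.0 dist 0.621 j6 2.01
```

```bash
python3 nudge.py '-.022 -.006 0 -.12 0;-.045 -.013 0 -.24 0;-.068 -.02 0 -.36 0;-.09 -.026 0 -.48 0;-.112 -.033 0 -.6 0;-.135 -.04 0 -.72 0;-.158 -.046 0 -.84 0;-.18 -.053 0 -.96 0;-.202 -.06 0 -1.08 0;-.225 -.066 0 -1.2 0;-.248 -.073 0 -1.32 0;-.27 -.08 0 -1.44 0;-.292 -.086 0 -1.56 0;-.315 -.093 0 -1.68 0;-.338 -.1 0 -1.8 0;-.36 -.106 0 -1.92 0;-.382 -.112 0 -2.04 0;-.405 -.12 0 -2.16 0;-.428 -.126 0 -2.28 0;-.451 -.132 0 -2.4 0'
python3 - <<'E'
from h import *
go(.4801,.3437,.25,3.5)
E
```

```text
clock: 40.72
tcp_pos: [0.3886, 0.2023, 0.2398]
orientation: [-2.671, -1.654, 0.002]
contact_force: [0.7, -0.3, -1.5]
gripper_width: 0.05
finger_force: 25.0
shift [ 0.1673  0.0189 -0.0104] turn -0.523 or 2.619 dist 0.169 j6 0.67
```

```bash
python3 nudge.py '.035 .004 0 -.12 0;.07 .008 0 -.24 0;.105 .012 0 -.36 0;.14 .016 0 -.48 0;.16 .019 0 -.523 0;.167 .019 0 -.523 0;.167 .019 .04 -.523 0;.167 .019 .08 -.523 0;.167 .019 .11 -.523 0;.167 .019 .12 -.523 0;.167 .019 .12 -.523 0;.167 .019 .12 -.523 0'
python3 - <<'E'
from h import *
go(.4801,.3437,.0362,3.5)
c,im=shot("wrist","w6")
E
```

```text
clock: 41.72
tcp_pos: [0.4817, 0.3416, 0.1219]
orientation: [2.16, 2.28, 0.002]
contact_force: [0.9, -0.3, -0.7]
gripper_width: 0.0503
finger_force: 25.0
shift [ 0.0022 -0.0016  0.0857] turn -0.007 or 3.135 dist 0.086 j6 0.36
```

View pics/w6.png

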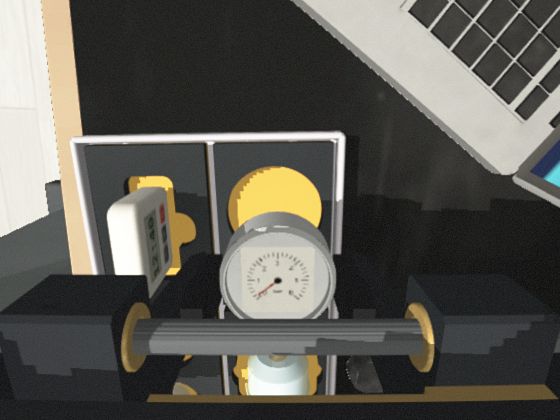

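The wrist view shows the dial centre at column 278 over the recess at column 276, with the stem pointing away from the camera. It is aligned, so I'll lower it.

```bash
python3 nudge.py '.002 -.0015 .03 0 0;.002 -.0015 .05 0 0;.002 -.0015 .065 0 0;.002 -.0015 .075 0 0;.002 -.0015 .08 0 0;.002 -.0015 .083 0 0;.002 -.0015 .085 0 0;.002 -.0015 .086 0 0;.002 -.0015 .086 0 0;.002 -.0015 .086 0 0'
python3 nudge.py '0 0 0 0 .055;0 0 0 0 .065;0 0 0 0 .065;0 0 0 0 .065;0 0 -.02 0 .065;0 0 -.05 0 .065;0 0 -.09 0 .065;0 0 -.13 0 .065;0 0 -.17 0 .065;0 0 -.2 0 .065;0 0 -.2 0 .065'
python3 - <<'E'
from h import *
go(.30,.0,.3)
E
```

```text
clock: 42.6
tcp_pos: [0.4804, 0.3438, 0.0391]
orientation: [2.158, 2.281, 0.003]
contact_force: [-10.6, -6.3, 27.0]
gripper_width: 0.0505
finger_force: 25.0
clock: 43.52
tcp_pos: [0.4816, 0.3445, 0.2422]
orientation: [2.156, 2.278, 0.018]
contact_force: [0.3, 0.8, -0.5]
gripper_width: 0.065
finger_force: 0.0
shift [-0.3337 -0.1996 -0.0616] turn 0 or 0.0 dist 0.394 j6 0.37
```

Contact came 3 mm early, so I'll back off and inspect the fit.

```bash
python3 nudge.py '-.035 -.015 0 0 .065;-.07 -.03 0 0 .065;-.11 -.04 0 0 .065;-.15 -.05 0 0 .065;-.18 -.05 0 0 .065;-.19 -.05 0 0 .065;-.19 -.05 0 0 .065'
python3 - <<'E'
from h import *
import pickle
c,im=shot("wrist","w7");pickle.dump(c,open("w7.pkl","wb"))
im=cv2.imread("pics/w7.png");cv2.imwrite("pics/z7.png",cv2.resize(im[0:270,100:460],None,fx=2.2,fy=2.2,interpolation=cv2.INTER_CUBIC))
E
```

```text
clock: 44.1
tcp_pos: [0.4407, 0.1496, 0.235]
orientation: [2.163, 2.278, 0.001]
contact_force: [-0.3, 0.1, 0.7]
gripper_width: 0.065
finger_force: 0.0
```

View pics/z7.png

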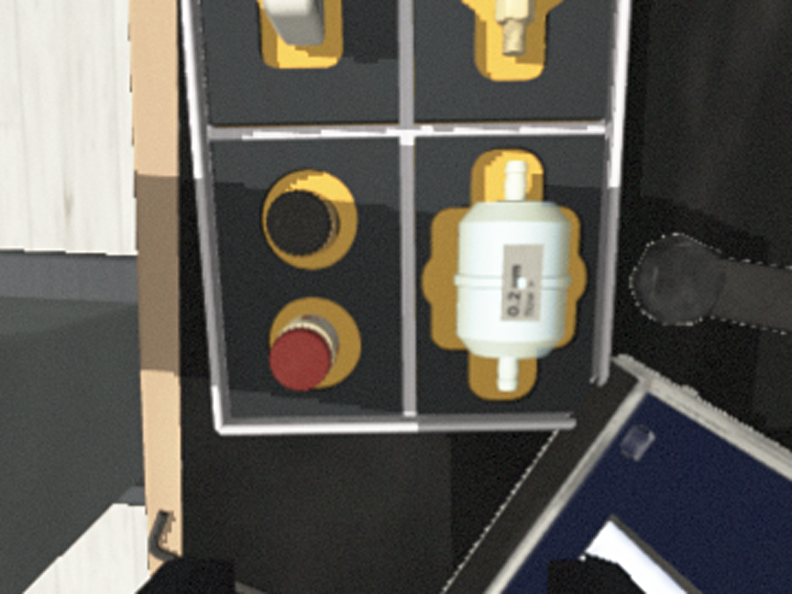

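The crop shows the filter lying in its outline and both vials in their wells. The gauge stem is in its slot at (513,40). One more view covers the gauge and timer.

```bash
python3 nudge.py '.035 0 0 0 .065;.07 0 0 0 .065;.09 0 0 0 .065;.1 0 0 0 .065;.1 0 0 0 .065;.1 0 0 0 .065'
python3 - <<'E'
from h import *
import pickle
c,im=shot("wrist","w8");pickle.dump(c,open("w8.pkl","wb"))
im=cv2.imread("pics/w8.png");cv2.imwrite("pics/z8.png",cv2.resize(im[60:270,120:400],None,fx=2.8,fy=2.8,interpolation=cv2.INTER_CUBIC))
E
```

```text
clock: 44.65
tcp_pos: [0.4346, 0.2514, 0.2344]
orientation: [-2.158, -2.283, 0.001]
contact_force: [0.6, -0.4, 0.2]
gripper_width: 0.0652
finger_force: 0.0
```

View pics/z8.png

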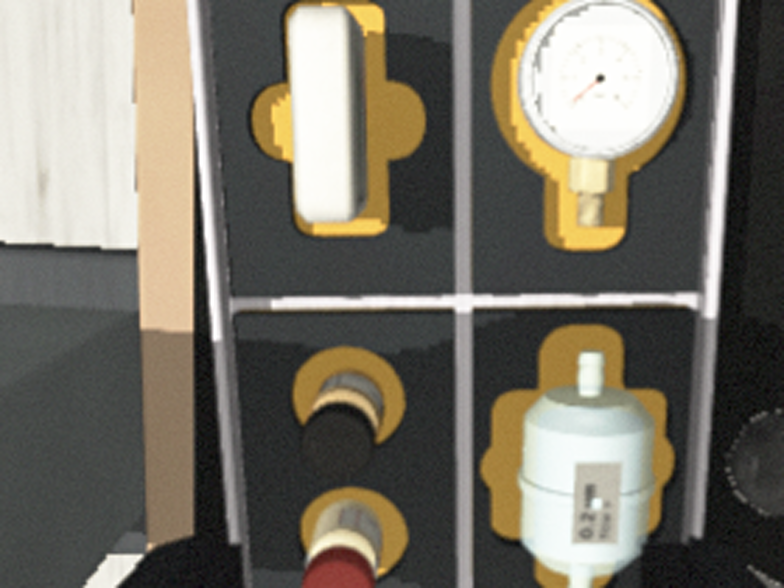

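```bash
python3 - <<'E'
from h import *
import pickle
c=pickle.load(open("w8.pkl","rb"))
f=lambda L,z:plane(c,[(120+u/2.8-.3,60+v/2.8-.3) for u,v in L],z)
print("case c",f([(600,78)],.029),"stem end",f([(590,226)],.017),"slot floor L,R,end",f([(557,225),(624,225),(590,248)],.005).tolist())
a=f([(521,78),(679,78)],.029);print("dia",np.linalg.norm(a[0]-a[1]))
print("dia@.036",np.linalg.norm(np.subtract(*f([(521,78),(679,78)],.036))))
print("timer top c",f([(326,113)],.063))
for n,p in [("t9","top")]:
    shot(p,n)
E
```

```text
case c [[0.4807 0.3439 0.029 ]] stem end [[0.4839 0.2958 0.017 ]] slot floor L,R,end [[0.4739, 0.2945, 0.005], [0.498, 0.2959, 0.005], [0.4866, 0.287, 0.005]]
dia 0.05098833199860533
dia@.036 0.049890279614369835
timer top c [[0.3967 0.3277 0.063 ]]
```

The numbers agree: the gauge case measures 51.0 mm across at the seated height and sits within 1 mm of its target. I'm handing in.

```bash
python3 -c "
from plant import env, camrig
print(env.job_done())"
```

```text
the job is handed in; nothing more can be done
None
```

I put both vials, the timer, the filter and the gauge back in their cut-outs, never went near the tin or the tape spool, and handed the job in at about 45 s; the last pictures show everything seated, though the gauge touched 3 mm early while I lowered it (27 N).

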